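# Feel for the release notch and open the case

### The job

The white lid of the grey instrument case is held by a release key sunk in a notch somewhere along the black strip on the case's front edge, black on black and hard to see. With the fingers closed, touch the blue pad at the left end of the strip, sweep a fingertip along the strip from there until you feel the notch, and press the key inside it fully down so that the lid pops ajar. Do not touch the lid itself or disturb the small things round the case, grasp nothing, and finish with the hand clear.

Things in the scene. Friction and masses are not known exactly. Their poses are not given: they have to be found in the camera images.
- case: Grey instrument case, fixed on the table, 170 (x) x 360 (y) x 60 (z) mm. Origin: centre of its underside; x from front edge (-85 mm, robot side) to back hinge, y to the left along the front, z up. Front sill x = -85 to -35 mm, top z = 60: grey ends at y = -180 to -80 and 130 to 180, black strip between -80 and 80, blue pad 80 to 130. A ridge (x = -34 to -29, top z = 57) stands behind it.
- strip_mid (a point): Middle of the black strip's top face (case x = -60, y = 0, z = 59.5 mm). The strip is rigid, 48 mm wide (x), 160 mm long (y). Its one notch is 40 mm long in y, centred anywhere from y = -50 to +50 mm, new each time and not reported: feel or look for it. A tip resting on the strip with a few newtons loses that force, or drops, over the notch.
- strip_right (a point): Right end of the black strip's top face (case y = -80 mm). The notch cuts through the strip's whole width and is open at the front; its floor is the key's flat top (46 x 37 mm), 6 mm down. Closed fingers over 35 mm thick along their closing line enter only with that line along case x. Keep their rear face ahead of case x = -36 mm; they may overhang the front.
- start_pad: Blue pad, the left end of the black strip, 51 (x) x 50 (y) mm, rigid and fixed in the sill, flush with it. Origin at the centre of its top face (z = 60 mm); axes as the case's. It starts the sweep: the strip begins 25 mm from its centre towards -y of the case.
- key (a joint): Depth in m by which the release key in the notch is pressed: 0 = up (its top 6 mm below the strip), 0.009 = fully down (15 mm below the strip), against a hard stop. It moves straight down, is stiff (about 6 to 9 N) and stays where it is left. Pressing it lifts the lid through a linkage.
- lid (a joint): Lid angle in rad: 0 = shut, 0.16 = ajar (its front edge up by about 17 mm). Its hinge is along the back of the case. Moved only by the key, in proportion (0.0178 rad a mm), and stays up with it.
- lid_panel: The flat white lid, 104 x 336 x 8 mm, top at z = 55 mm when shut, from x = -27 to +77 mm of the case. Not to be touched. Origin on its hinge axis at the back (case x = +78, z = 51 mm).
- bottle: White sample bottle with screw cap, 39 mm wide, 84 mm tall, loose, upright, left of the case. Origin at the centre of its underside. Leave alone.
- vial: White capped vial, 31 mm wide, 47 mm tall, loose, upright, left of the case's front. Origin at the centre of its underside. Leave alone.
- pen: Black and red pen, 141 mm long (its y), 10 mm thick, lying loose on the table in front of the case. Origin at the middle of its underside. Leave alone.
- cap: White spare bottle cap, 37 mm wide, 18 mm tall, loose, right of the case. Origin at the centre of its underside. Leave alone.

How it is judged:
By the outcome, as a careful person would: the job done as asked, in the order asked, and still so for the second after the job is handed in, with the robot touching nothing.
It also fails if it takes over 54 s, if anything falls off the work surface, if the arm or the gripper's body presses on something with over 40 N, if the wrist force passes 120 N, or if a joint passes its speed limit or range.

### The arm

A 6-joint arm with a two-finger parallel gripper is mounted at the origin on a cart in front of the work surface, level with it; the furniture and walls round the work are solid. World frame = base frame: x ahead of the robot, y to its left, z up, the work surface at z = 0. Lengths are in m, angles in rad, forces in N, time in s.
With the tool pointing down it reaches from about 0.35 to 0.975 m from the base axis. Payload 4.9 kg.
Tool frame: the origin (TCP) lies at the very end of the fingers, on their centre line; the grasp point (between the pads) lies 19 mm behind it; z points along the fingers, y is the line along which they close (so a half turn about z gives the same grasp; the last joint's range is limited). The gripper opens to 85 mm and grips with 20 to 120 N. Pads are 22 mm wide; open, the fingers measure 114 mm over their backs; the gripper's body (76 mm by 85 mm) begins 54 mm behind the grasp point. The pads swing forward as they close: fully open they stand 13 mm farther back than shut.
Start: joints at [1.182, 0.053, 1.613, -0, 1.476, -0.119], TCP at [0.167, 0.602, 0.231] pointing down, gripper open.
Joint ranges: [-3.01, 3.01], [-1.01, 2.22], [0.06, 2.58], [-1.02, 4.17], [0.09, 2.62], [-3.14, 3.14]. Speed limits (rad/s): [2.57, 2.57, 3.14, 3.14, 3.14, 3.14].

### API

Orientations are given as a rotation vector (axis times angle).
In Python, from station import get_obs, get_image, finish_job gives the robot as it stands. The module is installed in compiled form; this text tells all that it offers.
- The arm moves only by the tool carry_out, never from a script. Its argument "rows" is a list of rows, each a list of 7 numbers: the turn, a rotation vector about the tool's x, y, z as a fraction of full scale, then the shift along the tool's x, y, z as a fraction of full scale, then the closure, from -1 (fully open) to 1 (shut). A call has 1 to 5 rows; each row is the pose to reach, as a shift and turn from the pose commanded when the call began, along the tool's axes at that moment, turning the shorter way round; what a row does not reach only later rows make up. Full scale, the value 1, is 300 mm for a shift and pi rad for a turn. A row lasts 1/10 s, in which the tool goes at most 50 mm and 8.59 degrees, less where a joint would pass 70% of its speed; a pose out of reach is approached as far as the arm can. A call with a number of a shift or a turn outside -1 to 1 is refused whole. A call with a gripper value outside its range is refused whole. The fingers move at their own pace and stop on an object; "force" is the grip in N (left out, the last holds). Time passes only in rows, so rows that repeat a pose let the fingers close. It gives the time, the measured TCP pose, the force, the opening and the grip force at its end, in the units of the state.
- get_obs(): the state, without advancing time (a new reading comes with each control period).
- get_image(name): name is "scene" or "side" or "wrist"; returns a dict with "img" (384x512x3 uint8, blue, green, red), "mtx" (3x3 intrinsics, pixels), "D" ([k1, k2, p1, p2, k3] as OpenCV has them; the pictures are not rectified), "R" (3x3) and "t" (3): a world point X has camera coordinates R X + t. Camera axes: x right, y down, z forward; pixel columns grow to the right and rows downward; lengths in m; the calibration is good to about 2 mm. A picture is of the moment at which its call begins. There is no depth.
- finish_job(): hands the job in; it is judged then, once.
The state is a dict: "t": time; "q": joint angles; "dq": joint speeds; "effort": joint torques, N m; "tool_pos": TCP position; "tool_rot": TCP orientation; "contact_force": force on the tool from outside, world axes, zero at the start; "wrist_torque": the same for the moment, N m; "opening": finger opening in m; "grip_force": force on a finger pad.
Only numpy, scipy, OpenCV 4.12 (cv2) and the standard library are available. Lean on these libraries where they do the work, as an engineer would, in place of code of your own. Each camera call takes 0.05 s, during which the arm holds its last target. There are 200 camera calls.

## Working session

There is one attempt and no reset: what is moved stays moved. The work goes in short steps, Python scripts to look and compute and a tool call to move; the robot and the scene stay as the last step left them, time stands still between calls to the robot, and variables do not carry over. Pictures are saved under pics/ and viewed, at most 10 in all, crops included, and the job is handed in when it is done.

Besides the shell and the picture viewer there is one more tool, called after "Request:" as name([rows], argument=value, ...), one row to a line, values as JSON. carry_out: Moves the arm, as the interface text tells. Shift numbers are shares of 300 mm and turn numbers shares of pi rad, none past 1 either way. Its arguments: {"type":"object","properties":{"rows":{"type":"array"},"force":{"type":"number"}},"required":["rows"]}

```bash
mkdir -p pics; python3 - <<'E'
from station import *
import cv2,numpy as np
o=get_obs();print(o['t'],o['tool_pos'],o['tool_rot'],o['contact_force'],o['opening'])
for n in("scene","side"):
    d=get_image(n);cv2.imwrite(f'pics/{n}0.png',d['img']);np.savez(f'{n}0.npz',**d)
    print(n,(-d['R'].T@d['t']).round(3),d['mtx'][0,0])
E
```

```text
0.0 [0.16636796 0.60181854 0.23008809] [-4.22466336e-01 -3.11254645e+00  3.05113271e-03] [0.13927823 0.04763965 0.02504545] 0.0852969671343944
scene [ 0.034 -0.404  0.604] 363.3689694030008
side [0.283 0.723 0.566] 405.38456885841856
```

View pics/scene0.png

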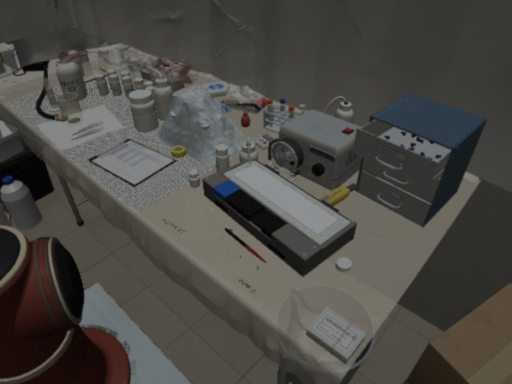

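View pics/side0.png

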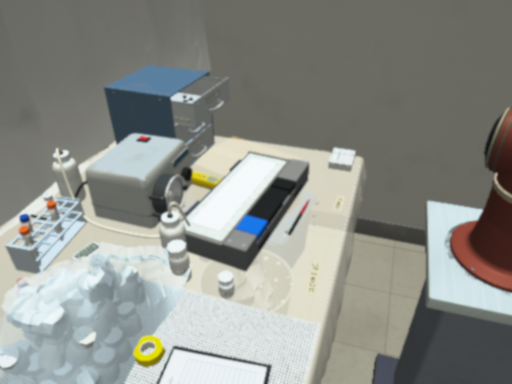

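The scene view shows the blue pad near (227,188), with the strip running to about (290,230), the white lid behind it, the pen at (245,245), the vial at (195,178) and the cap at (344,264). In the side view the pad is at about (251,226).

```bash
cat > h.py <<'E'
import cv2,numpy as np
def ray(d,uv,z):
    p=cv2.undistortPoints(np.array(uv,float).reshape(-1,1,2),d['mtx'],d['D']).reshape(-1,2)
    r=np.c_[p,np.ones(len(p))]@d['R']; c=-d['R'].T@d['t']
    return c+r*((z-c[2])/r[:,2])[:,None]
def proj(d,X):
    return cv2.projectPoints(np.array(X,float).reshape(-1,3),cv2.Rodrigues(d['R'])[0],d['t'],d['mtx'],d['D'])[0].reshape(-1,2)
def comp(m,near):
    n,l,s,c=cv2.connectedComponentsWithStats(m.astype(np.uint8))
    k=[i for i in range(1,n) if s[i,4]>60]
    i=min(k,key=lambda i:np.hypot(*(c[i]-near)))
    return (l==i).astype(np.uint8)
E
python3 - <<'E'
from h import *
for n,pb,pl in(("scene",(227,188),(283,203)),("side",(251,226),(238,192))):
    d=dict(np.load(n+'0.npz'));im=d['img'];hsv=cv2.cvtColor(im,cv2.COLOR_BGR2HSV)
    b=comp(cv2.inRange(hsv,(100,120,40),(130,255,255))>0,pb)
    w=comp(cv2.inRange(hsv,(0,0,150 if n=='scene' else 200),(180,50,255))>0,pl)
    for nm,m,z in(('blue',b,.06),('lid',w,.055)):
        c=max(cv2.findContours(m,0,cv2.CHAIN_APPROX_NONE)[0],key=cv2.contourArea)
        P=ray(d,c.reshape(-1,2),z)[:,:2]
        (cx,cy),(a,bb),an=cv2.minAreaRect((P*1000).astype(np.float32))
        print(n,nm,m.sum(),cx,cy,a,bb,an)
    x0,y0=(200,165) if n=='scene' else (180,140)
    cr=im[y0:y0+110,x0:x0+150]
    cr=(255*(cr/255.)**.45).astype(np.uint8)
    cv2.imwrite(f'pics/{n}c.png',cv2.resize(cr,None,fx=5,fy=5,interpolation=cv2.INTER_CUBIC))
E
```

```text
Traceback (most recent call last):
  File "h.py", line 11, in comp
    i=min(k,key=lambda i:np.hypot(*(c[i]-near)))
ValueError: min() iterable argument is empty
```

```bash
python3 - <<'E'
from h import *
for n,pb,pl in(("scene",(227,188),(283,203)),("side",(251,226),(238,192))):
    d=dict(np.load(n+'0.npz'));im=d['img'];hsv=cv2.cvtColor(im,cv2.COLOR_BGR2HSV)
    print(hsv[pb[1],pb[0]],hsv[pl[1],pl[0]])
    b=comp(cv2.inRange(hsv,(100,120,40),(130,255,255))>0,pb)
    V=int(hsv[pl[1],pl[0],2])
    w=comp(cv2.inRange(hsv,(0,0,int(V*.75)),(180,70,255))>0,pl)
    for nm,m,z in(('blue',b,.06),('lid',w,.055)):
        c=max(cv2.findContours(m,0,cv2.CHAIN_APPROX_NONE)[0],key=cv2.contourArea)
        P=ray(d,c.reshape(-1,2),z)[:,:2]
        (cx,cy),(a,bb),an=cv2.minAreaRect((P*1000).astype(np.float32))
        print(n,nm,m.sum(),cx,cy,a,bb,an)
    x0,y0=(200,165) if n=='scene' else (180,140)
    cr=im[y0:y0+110,x0:x0+150]
    cr=(255*(cr/255.)**.45).astype(np.uint8)
    cv2.imwrite(f'pics/{n}c.png',cv2.resize(cr,None,fx=5,fy=5,interpolation=cv2.INTER_CUBIC))
E
```

```text
[109 201 113] [105  10 146]
scene blue 283 493.61895751953125 124.0616455078125 49.849334716796875 59.3576545715332 84.11614990234375
scene lid 3780 570.5531005859375 9.885223388671875 332.58172607421875 101.79804229736328 83.27068328857422
[106 226 232] [100   6 251]
side blue 484 495.1288146972656 131.50592041015625 64.5831527709961 57.2071647644043 82.49964904785156
side lid 351 660.211669921875 73.3725357055664 91.5771713256836 46.94919204711914 83.33956909179688
```

View pics/scenec.png

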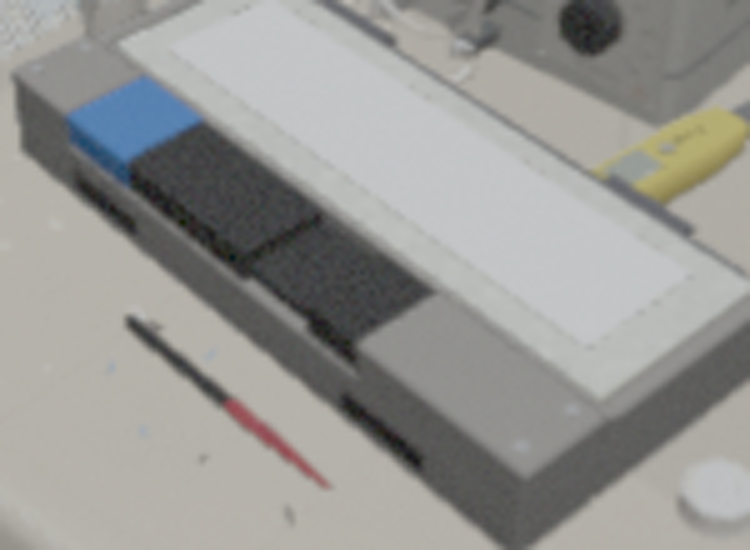

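The enlarged crop shows the notch. Its left wall runs from (320,215) to (245,260), and along the front it spans about (250,262) to (310,320). I'll work out the case pose from the lid and pad, get a prior for the notch, and compute the first move.

```bash
cat >> h.py <<'E'
from scipy.spatial.transform import Rotation as Ro
YAW=np.radians(-6.73); C=np.array([.5457,.0128])
M=np.array([[np.cos(YAW),-np.sin(YAW)],[np.sin(YAW),np.cos(YAW)]])
def w2c(P): return (np.atleast_2d(P)[:,:2]-C)@M*1000
def c2w(x,y,z): return np.r_[C+M@np.array([x,y])/1000,z/1000]
# desired tool: z down, y along +/- case x
def des(s=1):
    y=s*np.r_[M[:,0],0];z=np.array([0,0,-1.]);return Ro.from_matrix(np.c_[np.cross(y,z),y,z])
def go(o,x,y,z,s):
    R0=Ro.from_rotvec(o['tool_rot']);
    dR=R0.inv()*des(s)
    return dR.as_rotvec()/np.pi, R0.inv().apply(c2w(x,y,z)-o['tool_pos'])/.3
E
python3 - <<'E'
from h import *
from station import get_obs
d=dict(np.load('scene0.npz'))
pts={'padL':(145,78),'padBR':(200,125),'notchTL_back':(320,215),'notch_front':(245,253),'rightfront':(310,320),'stripRback':(437,293),'stripRfront':(357,345)}
for k,(u,v) in pts.items(): print(k,w2c(ray(d,[(u/5-.4+200,v/5-.4+165)],.06)).round(1))
o=get_obs()
for s in(1,-1): 
    t,h=go(o,-63,105,200,s);print(s,t.round(3),h.round(3))
E
```

```text
padL [[-36.7 127.7]]
padBR [[-39.8  79.7]]
notchTL_back [[-40.3  -8.3]]
notch_front [[-82.5  -5.6]]
rightfront [[-89.  -56.6]]
stripRback [[-36.4 -80.4]]
stripRfront [[-84. -81.]]
1 [-0.001  0.     0.452] [-1.481 -1.241  0.103]
-1 [-0.    -0.001 -0.548] [-1.481 -1.241  0.103]
```

Request:
carry_out([
  [0,0,0.23,-0.62,-0.52,0,1],
  [0,0,0.23,-0.62,-0.52,0,1],
  [0,0,0.23,-0.62,-0.52,0,1],
  [0,0,0.23,-0.62,-0.52,0,1],
  [0,0,0.23,-0.62,-0.52,0,1],
], force=40)

```text
t: 0.6
tool_pos: [0.3049, 0.4003, 0.2308]
tool_rot: [1.503, 2.758, -0.001]
contact_force: [1.3, 0.3, 0.0]
opening: 0.0119
grip_force: 0.0
```

```bash
cat > n.py <<'E'
import sys
from h import *
from station import get_obs
o=get_obs();a=[float(v) for v in sys.argv[1:4]]
t,h=go(o,*a,1)
print(o['t'],w2c(o['tool_pos']).round(1),(o['tool_pos'][2]*1000).round(2),'F',o['contact_force'].round(2),'open',round(o['opening'],4),'q6',o['q'][5].round(2),'turn',t.round(3),'shift',h.round(4))
E
python3 n.py -63 105 150
```

```text
0.6 [[-284.5  356.6]] 230.76 F [1.29 0.28 0.04] open 0.0119 q6 0.2 turn [-0.    0.    0.22] shift [-1.1168  0.0357  0.2697]
```

Request:
carry_out([
  [0,0,0.22,-0.8,0.02,0,1],
  [0,0,0.22,-0.8,0.02,0,1],
  [0,0,0.22,-0.8,0.02,0,1],
  [0,0,0.22,-0.8,0.02,0,1],
  [0,0,0.22,-0.8,0.02,0,1],
])

```text
t: 1.1
tool_pos: [0.4413, 0.2024, 0.231]
tool_rot: [2.349, 2.086, -0.0]
contact_force: [0.7, 0.8, -0.2]
opening: 0.0
grip_force: 0.0
```

```bash
python3 n.py -63 105 100
```

```text
1.1 [[-125.9  176.1]] 230.98 F [ 0.66  0.82 -0.18] open 0.0 q6 0.4 turn [-0.  0. -0.] shift [-0.2364  0.2101  0.4367]
```

Request:
carry_out([
  [0,0,0,-0.24,0.21,0.1,1],
  [0,0,0,-0.24,0.21,0.2,1],
  [0,0,0,-0.24,0.21,0.4,1],
  [0,0,0,-0.24,0.21,0.4,1],
  [0,0,0,-0.24,0.21,0.4,1],
])

```text
t: 1.6
tool_pos: [0.4916, 0.125, 0.1062]
tool_rot: [-2.34, -2.087, 0.013]
contact_force: [-1.0, 1.2, 0.4]
opening: -0.0004
grip_force: 0.0
```

```bash
python3 n.py -63 105 63; python3 - <<'E'
from station import *
import cv2
for n in("scene","wrist"):
    im=get_image(n)['img']
    if n=='scene':
        im=im[120:260,150:340]; im=(255*(im/255.)**.5).astype('uint8'); im=cv2.resize(im,None,fx=4,fy=4)
    cv2.imwrite(f'pics/{n}1.png',im)
E
```

```text
1.6 [[-66.9 105.1]] 106.22 F [-1.01  1.15  0.35] open -0.0004 q6 0.22 turn [-0.003  0.001  0.001] shift [-1.000e-04  1.440e-02  1.439e-01]
```

View pics/scene1.png

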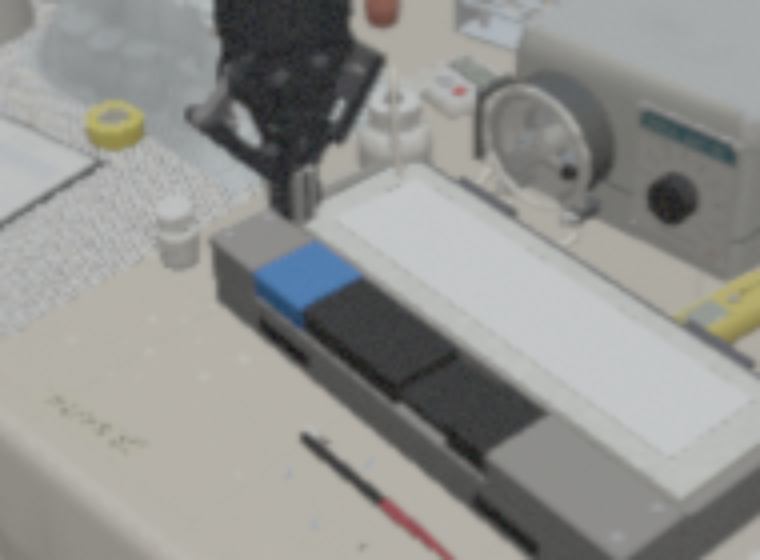

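View pics/wrist1.png

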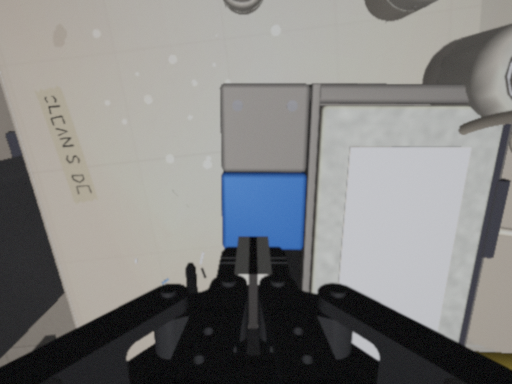

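The wrist view shows the fingers lined up over the blue pad, with the pad at (264,210) and the tip at (253,240). The closing line lies along case x, well clear of the ridge at column 310. Next I'll descend onto the pad.

Request:
carry_out([
  [0,0,0,0,0,0.05,1],
  [0,0,0,0,0,0.09,1],
  [0,0,0,0,0,0.11,1],
  [0,0,0,0,0,0.117,1],
  [0,0,0,0,0,0.117,1],
])

```text
t: 2.2
tool_pos: [0.4948, 0.1262, 0.0759]
tool_rot: [-2.343, -2.093, 0.001]
contact_force: [0.5, -0.1, 1.1]
opening: 0.0002
grip_force: 0.0
```

```bash
python3 n.py -63 105 60
```

```text
2.2 [[-63.9 106.7]] 75.89 F [ 0.53 -0.06  1.1 ] open 0.0002 q6 0.22 turn [-0.     0.     0.002] shift [-0.0056  0.0029  0.053 ]
```

Request:
carry_out([
  [0,0,0,0,0,0.02,1],
  [0,0,0,0,0,0.035,1],
  [0,0,0,0,0,0.045,1],
  [0,0,0,0,0,0.047,1],
  [0,0,0,0,0,0.047,1],
])

```text
t: 2.7
tool_pos: [0.4949, 0.1261, 0.0619]
tool_rot: [-2.343, -2.093, 0.0]
contact_force: [-0.5, -0.2, -0.7]
opening: -0.0001
grip_force: 0.0
```

Request:
carry_out([
  [0,0,0,0,0,0.003,1],
  [0,0,0,0,0,0.006,1],
  [0,0,0,0,0,0.006,1],
])

```text
t: 3.0
tool_pos: [0.495, 0.1261, 0.0603]
tool_rot: [2.343, 2.093, 0.0]
contact_force: [-1.1, 1.0, -0.1]
opening: 0.0
grip_force: 0.0
```

Request:
carry_out([
  [0,0,0,0,0,0.002,1],
  [0,0,0,0,0,0.002,1],
])

```text
t: 3.2
tool_pos: [0.4951, 0.1261, 0.0603]
tool_rot: [-2.343, -2.093, 0.0]
contact_force: [-2.0, -0.8, 4.4]
opening: -0.0003
grip_force: 2.3
```

Request:
carry_out([
  [0,0,0,0,0,0.002,1],
  [0,0,0,0,0,0.002,1],
])

```text
t: 3.4
tool_pos: [0.4951, 0.1261, 0.0602]
tool_rot: [-2.343, -2.093, 0.001]
contact_force: [-5.3, -0.9, 8.9]
opening: 0.0001
grip_force: 4.2
```

Contact is solid at z = 60.2 mm. Now the sweep towards -y.

Request:
carry_out([
  [0,0,0,-0.04,0.001,0,1],
  [0,0,0,-0.09,0.002,0,1],
  [0,0,0,-0.14,0.003,0,1],
  [0,0,0,-0.17,0.003,0,1],
  [0,0,0,-0.18,0.003,0,1],
])

```text
t: 3.9
tool_pos: [0.4902, 0.0715, 0.0595]
tool_rot: [2.345, 2.091, 0.002]
contact_force: [0.4, 2.6, 4.3]
opening: 0.0004
grip_force: 2.3
```

```bash
python3 n.py -63 0 60
```

```text
3.9 [[-62.   51.8]] 59.54 F [0.35 2.61 4.32] open 0.0004 q6 0.11 turn [ 0.    -0.     0.001] shift [-0.1727 -0.0039 -0.0017]
```

Request:
carry_out([
  [0,0,0,-0.04,-0.003,0,1],
  [0,0,0,-0.08,-0.003,0,1],
  [0,0,0,-0.12,-0.003,0,1],
  [0,0,0,-0.15,-0.003,0,1],
  [0,0,0,-0.16,-0.003,0,1],
])

```text
t: 4.4
tool_pos: [0.4837, 0.0241, 0.0595]
tool_rot: [2.344, 2.092, 0.001]
contact_force: [-0.6, 4.8, 5.7]
opening: -0.0002
grip_force: 2.8
```

Request:
carry_out([
  [0,0,0,-0.01,0,0,1],
  [0,0,0,-0.02,0,0,1],
  [0,0,0,-0.03,0,0,1],
  [0,0,0,-0.03,0,0,1],
])

```text
t: 4.8
tool_pos: [0.4827, 0.0154, 0.0595]
tool_rot: [2.343, 2.092, 0.001]
contact_force: [0.3, 2.6, 6.9]
opening: 0.0001
grip_force: 2.9
```

```bash
python3 n.py -63 -20 60
```

```text
4.8 [[-62.9  -4.8]] 59.48 F [0.34 2.56 6.91] open 0.0001 q6 -0.01 turn [ 0.    -0.     0.001] shift [-0.0505 -0.0006 -0.0017]
```

Still on the strip at y = -5. I'll continue in about 2 mm steps.

Request:
carry_out([
  [0,0,0,-0.007,0,0,1],
  [0,0,0,-0.014,0,0,1],
  [0,0,0,-0.021,0,0,1],
  [0,0,0,-0.021,0,0,1],
])

```text
t: 5.2
tool_pos: [0.4809, 0.0087, 0.0583]
tool_rot: [-2.343, -2.093, 0.004]
contact_force: [0.6, -0.7, 1.9]
opening: -0.0001
grip_force: 0.9
```

Request:
carry_out([
  [0,0,0,-0.007,0,0,1],
  [0,0,0,-0.014,0,0,1],
  [0,0,0,-0.021,0,0,1],
  [0,0,0,-0.021,0,0,1],
])

```text
t: 5.6
tool_pos: [0.4808, 0.003, 0.0587]
tool_rot: [-2.343, -2.092, 0.001]
contact_force: [0.1, -0.2, 0.8]
opening: 0.0003
grip_force: 0.0
```

Request:
carry_out([
  [0,0,0,-0.007,0,0,1],
  [0,0,0,-0.014,0,0,1],
  [0,0,0,-0.014,0,0,1],
])

```text
t: 5.9
tool_pos: [0.4806, -0.0011, 0.0591]
tool_rot: [2.343, 2.092, -0.0]
contact_force: [-0.3, 0.1, -0.1]
opening: 0.0002
grip_force: 0.0
```

```bash
python3 n.py -63 -28 60
```

```text
5.9 [[-63.  -21.4]] 59.1 F [-0.27  0.13 -0.14] open 0.0002 q6 -0.04 turn [0.    0.    0.001] shift [-0.022  -0.0001 -0.003 ]
```

The drop came at about y = -10: the force vanished and the tip sits below the strip top. I'll centre a little more and descend to find the key at about z = 53.5.

Request:
carry_out([
  [0,0,0,-0.005,0,0.004,1],
  [0,0,0,-0.005,0,0.008,1],
  [0,0,0,-0.005,0,0.012,1],
  [0,0,0,-0.005,0,0.015,1],
  [0,0,0,-0.005,0,0.015,1],
])

```text
t: 6.4
tool_pos: [0.4803, -0.0023, 0.0543]
tool_rot: [-2.343, -2.093, 0.001]
contact_force: [0.3, 0.4, 0.3]
opening: -0.0003
grip_force: 0.0
```

Request:
carry_out([
  [0,0,0,0,0,0.004,1],
  [0,0,0,0,0,0.008,1],
  [0,0,0,0,0,0.008,1],
])

```text
t: 6.7
tool_pos: [0.4806, -0.0023, 0.0529]
tool_rot: [-2.343, -2.093, 0.0]
contact_force: [-2.4, -0.4, 4.7]
opening: -0.0001
grip_force: 2.2
```

```bash
python3 n.py -63 -23 45
```

```text
6.7 [[-62.8 -22.7]] 52.9 F [-2.39 -0.43  4.69] open -0.0001 q6 -0.05 turn [-0.     0.     0.002] shift [-0.0011 -0.0006  0.0263]
```

Request:
carry_out([
  [0,0,0,0,0,0.005,1],
  [0,0,0,0,0,0.01,1],
  [0,0,0,0,0,0.015,1],
  [0,0,0,0,0,0.02,1],
  [0,0,0,0,0,0.02,1],
])

```text
t: 7.2
tool_pos: [0.4807, -0.0023, 0.047]
tool_rot: [-2.343, -2.093, 0.0]
contact_force: [-2.2, 0.1, 5.0]
opening: -0.0001
grip_force: 2.8
```

Request:
carry_out([
  [0,0,0,0,0,0.004,1],
  [0,0,0,0,0,0.008,1],
  [0,0,0,0,0,0.008,1],
])

```text
t: 7.5
tool_pos: [0.4807, -0.0023, 0.0446]
tool_rot: [-2.343, -2.093, 0.0]
contact_force: [-2.2, 0.3, 5.9]
opening: -0.0001
grip_force: 2.9
```

Request:
carry_out([
  [0,0,0,0,0,0.003,1],
  [0,0,0,0,0,0.005,1],
  [0,0,0,0,0,0.005,1],
])

```text
t: 7.8
tool_pos: [0.4807, -0.0023, 0.0444]
tool_rot: [-2.342, -2.093, 0.001]
contact_force: [-7.6, 1.2, 15.2]
opening: 0.0
grip_force: 7.4
```

The key is against its hard stop (z stalled at 44.4 mm, force rising to 15 N). One more small push, then straight up.

Request:
carry_out([
  [0,0,0,0,0,0.003,1],
  [0,0,0,0,0,0.003,1],
])

```text
t: 8.0
tool_pos: [0.4808, -0.0023, 0.0444]
tool_rot: [-2.342, -2.092, 0.002]
contact_force: [-11.1, 1.9, 20.2]
opening: 0.0001
grip_force: 10.3
```

Request:
carry_out([
  [0,0,0,0,0,-0.02,1],
  [0,0,0,0,0,-0.06,1],
  [0,0,0,0,0,-0.15,1],
  [0,0,0,0,0,-0.25,1],
  [0,0,0,0,0,-0.35,1],
])

```text
t: 8.5
tool_pos: [0.4802, -0.0023, 0.1476]
tool_rot: [-2.343, -2.093, 0.0]
contact_force: [0.9, -0.7, 0.7]
opening: -0.0004
grip_force: 0.0
```

Request:
carry_out([
  [0,0,0,0,-0.1,-0.1,1],
  [0,0,0,0,-0.2,-0.1,1],
  [0,0,0,0,-0.2,-0.1,1],
  [0,0,0,0,-0.2,-0.1,1],
])

```text
t: 8.9
tool_pos: [0.4209, 0.0044, 0.1766]
tool_rot: [2.342, 2.092, 0.001]
contact_force: [-0.5, -0.1, 0.1]
opening: 0.0001
grip_force: 0.0
```

```bash
python3 n.py -63 -23 200; python3 - <<'E'
from station import *
import cv2
im=get_image("side")['img']; im=im[100:300,150:350]
cv2.imwrite('pics/side2.png',cv2.resize(im,None,fx=3,fy=3))
im=get_image("scene")['img'][150:280,170:370]; im=(255*(im/255.)**.5).astype('uint8')
cv2.imwrite('pics/scene2.png',cv2.resize(im,None,fx=4,fy=4))
E
```

```text
8.9 [[-123.  -23.]] 176.64 F [-0.45 -0.14  0.13] open 0.0001 q6 -0.05 turn [0.    0.    0.002] shift [-0.0011  0.2001 -0.0776]
```

View pics/side2.png

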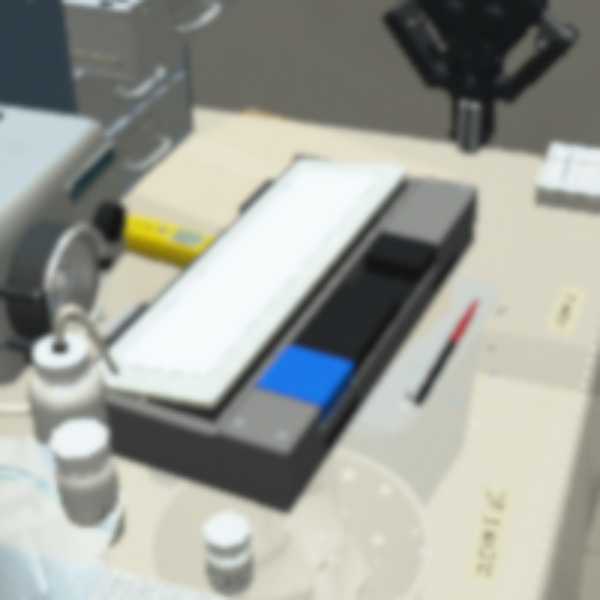

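View pics/scene2.png

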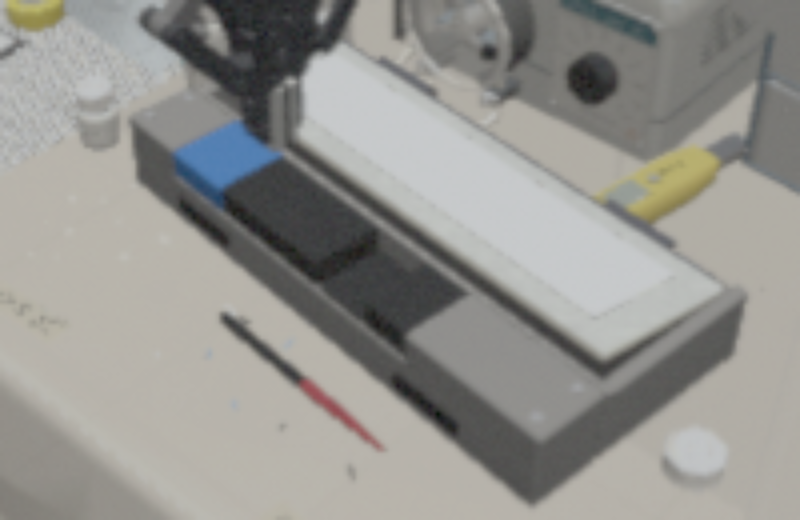

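Both views show the lid ajar, its front edge raised along (300,140) to (600,360) in the scene crop. The key is sunk in the notch near (385,265), the pen, vial, bottle and cap look undisturbed, and the hand is clear.

```bash
python3 -c "
from station import *
print(finish_job())"
```

```text
the job is handed in; nothing more can be done
None
```

The lid is ajar: I swept from the blue pad, felt the notch at about y = -10 mm and pressed the key to its hard stop, leaving the small things undisturbed, the hand clear and the job handed in at about 9 s.

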